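# Put the cobbler's jars away in a drawer that may be caught

## Robot

A 6-joint arm with a two-finger parallel gripper is mounted at the origin on the work surface. World frame = base frame: x ahead of the robot, y to its left, z up, the work surface at z = 0. Lengths are in mm, angles in rad, forces in N, time in s.
With the tool pointing down it reaches from about 350 to 875 mm from the base axis. Payload 4.2 kg.
Tool frame: the origin (TCP) lies between the finger pads; the fingertips stand 17 mm ahead of it and the grasp point (between the pads) lies 2 mm behind it; z points along the fingers, y is the line along which they close (so a half turn about z gives the same grasp; the last joint's range is limited). The gripper opens to 85 mm and grips with 20 to 120 N. Pads are 22 mm wide; open, the fingers measure 114 mm over their backs; the gripper's body (76 mm by 85 mm) begins 54 mm behind the grasp point. The pads swing forward as they close: fully open they stand 13 mm farther back than shut.
Start: joints at [1.522, 0.385, 0.008, 0, -1.194, -0.259], TCP at [189.319, 595.615, 248.312] pointing down, gripper open.
Joint ranges: [-3.14, 3.14], [-1.21, 2.06], [-1.07, 1.41], [-3.16, 2.05], [-2.99, -0.16], [-3.1, 3.1]. Speed limits (rad/s): [2.79, 2.79, 3.14, 3.14, 3.14, 3.14].

## Interface

Orientations are given as a unit quaternion [x, y, z, w].
In Python, from bench import arm gives the robot as it stands.
- The arm moves only by the tool jog_arm, called by a JSON object that holds its "fn" and its "kwargs", one argument or row to a line. Schema: {"type":"object","properties":{"rows":{"type":"array","items":{"type":"number"},"minItems":6,"maxItems":60},"aperture":{"type":"number"},"only":{"type":"string"},"quiet":{"type":"boolean"},"lines":{"type":"string"}},"required":["rows"],"additionalProperties":false}. rows is one flat list of numbers that holds 1 to 10 rows one after another, with no inner brackets; each row has 6 numbers: dx, dy, dz in m, then a rotation vector rx, ry, rz in rad; each row is the pose to reach, as a shift and turn from the pose commanded when the call began, along the tool's axes at that moment; what a row does not reach only later rows make up. A row lasts 1/10 s, in which the tool goes at most 50 mm and 0.15 rad, less where a joint would pass 70% of its speed; a pose out of reach is approached as far as the arm can. aperture is the finger opening in mm, set as the call begins (left out keeps the last). The fingers move at their own pace and stop on an object; the grip force is fixed at half the most. Time passes only in rows, so rows that do not move let the fingers close. The tool returns the time, the measured TCP pose, the force, the opening and the grip force at its end. only (a regular expression) keeps the lines of the reply that match it, lines (a string "A,B") keeps lines A to B, and quiet returns only ok. Input that does not fit is refused with a message, and nothing moves.
- arm.read_state(): the state, without advancing time (a new reading comes with each control period).
- arm.get_image(name): name is "side" or "top"; returns the picture (400x640x3 uint8, blue, green, red); there is no depth.
- arm.get_calibration(name): a dict with "K" (3x3 intrinsics, pixels), "D" ([k1, k2, p1, p2, k3] as OpenCV has them; the pictures are not rectified), "rvec" (rotation vector, rad) and "tvec" (3), from world to camera coordinates, as OpenCV has them. Camera axes: x right, y down, z forward; pixel columns grow to the right and rows downward; lengths in mm; the calibration is good to about 2 mm. A picture is of the moment at which its call begins. get_calibration takes no time and is no camera call.
- arm.job_done(): hands the job in; it is judged then, once.
The state is a dict: "clock": time; "joints": joint angles; "joint_vel": joint speeds; "joint_efforts": joint torques, N m; "position": TCP position; "ee_rot": TCP orientation; "contact_force": force on the tool from outside, world axes, zero at the start; "wrist_torque": the same for the moment, N m; "gripper_width": finger opening in mm; "grasp_force": force on a finger pad.
Only numpy, scipy, OpenCV 4.12 (cv2) and the standard library are available. Lean on these libraries where they do the work, as an engineer would, in place of code of your own. Each camera call takes 0.05 s, during which the arm holds its last target. There are 200 camera calls.

## Task

Put every square jar standing on the bench into the tray of its lid's colour inside the chest's drawer, then push the drawer fully home, leaving the other things on the bench where they are. The drawer may or may not be held by the catch under the round knob, and nothing shows which, so try the handle: a quarter turn of the knob frees a caught drawer, but catches a free one. The drawer has to come out nearly all the way before you load it.

Things in the scene. Friction and masses are not known exactly. Their poses are not given: they have to be found in the camera images.
- chest: low dark-wood chest, fixed, its only drawer facing the robot: 316 mm wide (y), 220 mm deep (x), top at z = 0.096; origin: centre of the underside, -x to its front. Under the knob on its top a two-ended catch turns with the knob: a quarter turn (either way, 1.2 to 1.6 rad) changes a caught drawer to free and a free one to caught; seldom it stops short and a second turn is needed.
- drawer (a joint): how far the drawer is out, m: 0 shut (fully home), 0.160 fully out. It slides straight along the chest's -x, against about 2 N of friction, and stays where it is left. When the catch holds it, it comes out by about 10 to 20 mm and then stops hard; push it home again before turning the knob.
- handle (a point): middle of the drawer's steel bar handle, moving with the drawer: bar 10 mm thick, 110 mm long along this frame's y, 55 mm in front of the drawer's pale front, at z = 0.078 (18 mm below the chest's top). The frame's -x is the way the drawer opens. Front: 73 mm tall, upper edge z = 0.084.
- knob_grip (a point): grip point of the catch knob, near the front left corner of the chest's top: round, black, fluted, 48 mm across, from z = 0.102 to 0.130; this point is on its upright axis, 12 mm below its top. It looks alike at every angle, so it does not show whether the catch is on. Turns without stops at about 0.06 N m, stays where left. Axes: the chest's (does not turn).
- tray_red: red open plastic tray in the drawer, 140 mm (x, front to back) by 78 mm (y), walls 3 mm, 22 mm tall, floor 3 mm thick; origin: centre of the underside (z = 0.020). The three trays stand side by side in the drawer, 80 mm apart, in any order; out of sight while it is shut. Room for two jars in line along x.
- tray_blue: blue open plastic tray in the drawer, 140 mm (x, front to back) by 78 mm (y), walls 3 mm, 22 mm tall, floor 3 mm thick; origin: centre of the underside (z = 0.020). The three trays stand side by side in the drawer, 80 mm apart, in any order; out of sight while it is shut. Room for two jars in line along x.
- tray_yellow: yellow open plastic tray in the drawer, 140 mm (x, front to back) by 78 mm (y), walls 3 mm, 22 mm tall, floor 3 mm thick; origin: centre of the underside (z = 0.020). The three trays stand side by side in the drawer, 80 mm apart, in any order; out of sight while it is shut. Room for two jars in line along x.
- jar_red1: square clear jar with a red lid, 48 x 48 mm, 58 mm tall, about 0.12 to 0.24 kg; origin: its centre, 29 mm above its underside; z to the lid. Stands on the bench beside the chest; may be absent.
- jar_blue1: square clear jar with a blue lid, 48 x 48 mm, 58 mm tall, about 0.12 to 0.24 kg; origin: its centre, 29 mm above its underside; z to the lid. Stands on the bench beside the chest; may be absent.
- jar_yellow1: square clear jar with a yellow lid, 48 x 48 mm, 58 mm tall, about 0.12 to 0.24 kg; origin: its centre, 29 mm above its underside; z to the lid. Stands on the bench beside the chest; may be absent.
- jar_red2: square clear jar with a red lid, 48 x 48 mm, 58 mm tall, about 0.12 to 0.24 kg; origin: its centre, 29 mm above its underside; z to the lid. Stands on the bench beside the chest; may be absent.
- jar_blue2: square clear jar with a blue lid, 48 x 48 mm, 58 mm tall, about 0.12 to 0.24 kg; origin: its centre, 29 mm above its underside; z to the lid. Stands on the bench beside the chest; may be absent.
- jar_yellow2: square clear jar with a yellow lid, 48 x 48 mm, 58 mm tall, about 0.12 to 0.24 kg; origin: its centre, 29 mm above its underside; z to the lid. Stands on the bench beside the chest; may be absent.
- heel_a: black rubber heel, 50 x 55 mm, 11 mm thick, lying among the jars on the robot's left; a bystander
- heel_b: the same kind of heel, on the right; a bystander
- hammer: hammer, 240 mm long, lying at the far left; a bystander
- glue_can: yellow glue can, 80 mm wide, 60 mm tall, left; a bystander
- dressing: amber bottle, 56 mm wide, 130 mm tall, right; a bystander
- shoe: black shoe, 270 mm long, far right; a bystander

How it is judged:
By the outcome, as a careful person would: the job done as asked, in the order asked, and still so for the second after the job is handed in, with the robot touching nothing.
Of jar_red1, jar_blue1, jar_yellow1, jar_red2, jar_blue2, jar_yellow2 only 4 to 6 are there at a start; the rules pass over those that are not, and their reading is None.
At some moment in a run one of jar_red1, jar_blue1, jar_yellow1, jar_red2, jar_blue2, jar_yellow2 may be knocked a few centimetres aside while the robot is not near it.
Once in a run the grip may slacken for a moment while it holds something.
It also fails if it takes over 210 s, if anything falls off the work surface, if the arm or the gripper's body presses on something with over 40 N, if the wrist force passes 120 N, or if a joint passes its speed limit or range.

## Working session

There is one attempt and no reset: what is moved stays moved. The work goes in short steps, Python scripts to look and compute and a tool call to move; the robot and the scene stay as the last step left them, time stands still between calls to the robot, and variables do not carry over. Pictures are saved under pics/ and viewed, at most 14 in all, crops included, and the job is handed in when it is done.

```bash
ls; mkdir -p pics
```

Run:
```python
from bench import arm
import cv2
for n in("top","side"):
    cv2.imwrite(f"pics/{n}0.png",arm.get_image(n))
s=arm.read_state();print(s["clock"],s["position"],s["ee_rot"])
for n in("top","side"):print(arm.get_calibration(n))
```

```text
bench.py
pics
0.1 [189.17692743 595.16692952 247.31300224] [ 9.88170523e-01 -1.53355873e-01 -9.49162373e-05  9.91817226e-04]
{'K': array([[450.13151625,   0.        , 321.85109063],
       [  0.        , 450.13151625, 195.3464972 ],
       [  0.        ,   0.        ,   1.        ]]), 'D': array([-0.10559845,  0.        ,  0.        ,  0.        ,  0.        ]), 'rvec': array([ 2.11010776, -2.13287636,  0.17155799]), 'tvec': array([ -16.70704808,  577.89976491, 1467.90973062])}
{'K': array([[379.2242698 ,   0.        , 319.60683771],
       [  0.        , 379.2242698 , 197.12456431],
       [  0.        ,   0.        ,   1.        ]]), 'D': array([-0.05654462,  0.        ,  0.        ,  0.        ,  0.        ]), 'rvec': array([ 2.24079231, -0.58538245,  0.23704647]), 'tvec': array([-500.04936681,  248.56012381, 1111.41884653])}
```

View pics/top0.png

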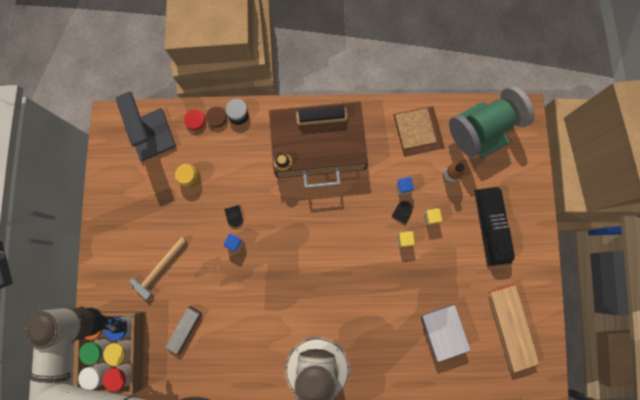

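View pics/side0.png

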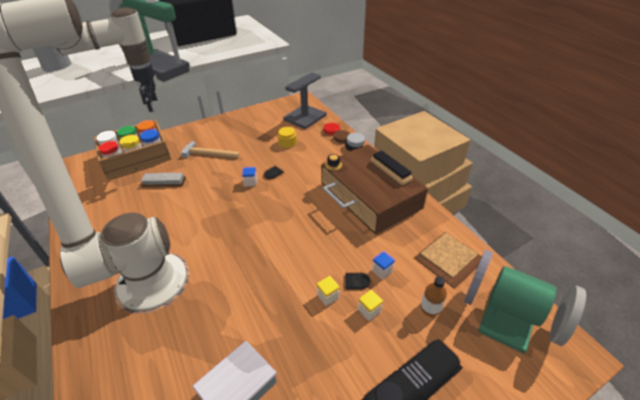

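The top view shows four jars: blue at about (233,242) and (405,185), and yellow at (406,239) and (434,215). The knob is at (283,160) and the handle at (322,183). I'll enlarge to measure them.

Create h.py:
```python
from bench import arm
import cv2, numpy as np
from scipy.spatial.transform import Rotation as R
def p2w(n,uv,z):
    c=arm.get_calibration(n);M=cv2.Rodrigues(c["rvec"])[0]
    q=cv2.undistortPoints(np.array([[uv]],float),c["K"],c["D"])[0,0]
    d=M.T@np.array([q[0],q[1],1]);o=-M.T@c["tvec"]
    return o+d*(z-o[2])/d[2]
def w2p(n,p):
    c=arm.get_calibration(n)
    return cv2.projectPoints(np.array([p],float),c["rvec"],c["tvec"],c["K"],c["D"])[0][0,0]
def crop(n,x0,y0,x1,y1,k,f,im=None):
    im=arm.get_image(n) if im is None else im
    cv2.imwrite(f,cv2.resize(im[y0:y1,x0:x1],None,fx=k,fy=k,interpolation=cv2.INTER_CUBIC));return im
def pose(x,y,z,yaw):
    "tool down; yaw = world angle (rad) of tool y (closing line); returns R"
    yv=np.array([np.cos(yaw),np.sin(yaw),0]);zv=np.array([0,0,-1.]);return R.from_matrix(np.c_[np.cross(yv,zv),yv,zv])
def lids(im,z=58):
    "lid blobs by colour -> centre, yaw on plane z"
    hsv=cv2.cvtColor(im,cv2.COLOR_BGR2HSV);out=[]
    for n,(a,b) in dict(blue=((105,130,90),(130,255,255)),yellow=((22,120,110),(34,255,255)),red=((172,150,100),(180,255,255))).items():
        m=cv2.inRange(hsv,a,b);cs,_=cv2.findContours(m,cv2.RETR_EXTERNAL,cv2.CHAIN_APPROX_NONE)
        for c in cs:
            if 60<cv2.contourArea(c)<600:
                w=np.array([p2w("top",p[0],z)[:2] for p in c],np.float32)
                (cx,cy),(a1,b1),t=cv2.minAreaRect(w);mo=cv2.moments(c)
                print(n,(round(mo["m10"]/mo["m00"]),round(mo["m01"]/mo["m00"])),"w",round(cx),round(cy),"size",round(a1),round(b1),"ang",round(t%90,1))
def go(*targets):
    "relative (tool axes) for absolute (x,y,z,yaw) targets; turn about tool z wrapped to half turn"
    s=arm.read_state();P=s["position"];Q=R.from_quat(s["ee_rot"])
    print("now",P.round(1),"joints",np.round(s["joints"],2))
    for x,y,z,yaw in targets:
        d=Q.inv().apply(np.array([x,y,z])-P)
        for k in(0,np.pi):
            print((x,y,z),d.round(1),(Q.inv()*pose(x,y,z,yaw+k)).as_rotvec().round(3))
```

Run:
```python
from h import *
im=cv2.imread("pics/top0.png");lids(im)
a=cv2.resize(im[140:220,255:375],None,fx=6.6,fy=6.6,interpolation=cv2.INTER_CUBIC)
cv2.imwrite("pics/c1.png",a)
a=cv2.resize(im[165:265,380:480],None,fx=5,fy=5,interpolation=cv2.INTER_CUBIC)
b=cv2.resize(im[190:270,205:265],None,fx=5,fy=5,interpolation=cv2.INTER_CUBIC)
b=cv2.copyMakeBorder(b,0,100,0,0,cv2.BORDER_CONSTANT)
cv2.imwrite("pics/c2.png",np.hstack([b,a]))
```

```text
blue (114, 335) w 114 672 size 68 30 ang 82.1
blue (232, 242) w 422 277 size 44 43 ang 63.8
blue (405, 185) w 610 -305 size 43 43 ang 11.3
yellow (114, 354) w 52 671 size 72 74 ang 1.6
yellow (406, 239) w 428 -302 size 44 43 ang 89.2
yellow (434, 216) w 502 -396 size 45 45 ang 8.6
```

View pics/c1.png

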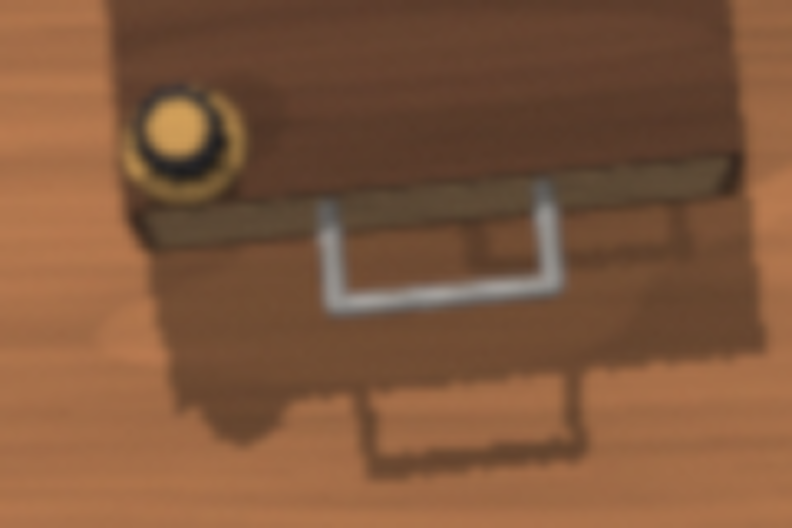

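View pics/c2.png

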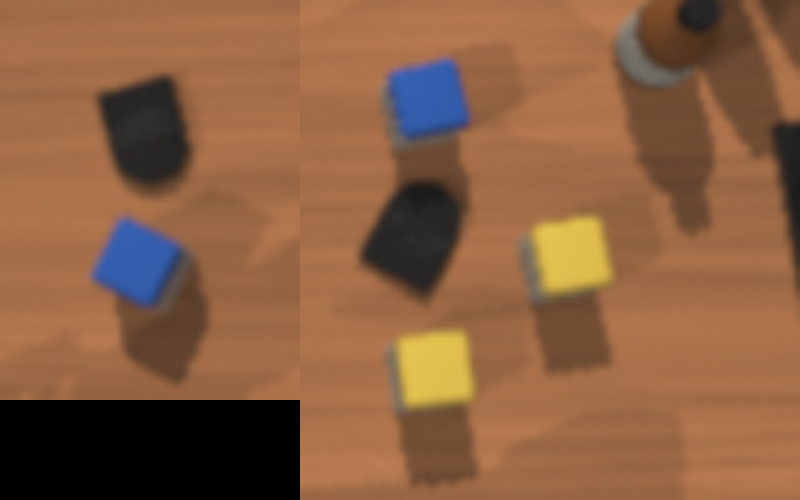

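Crop 1: the knob top is at (282.0,159.4), and the handle bar runs from (306.1,185.8) to (339.1,182.7). The chest's front top corners are near (274.7,171.4) and (366.8,163.0). Crop 2 confirms four jars, each standing with its heel nearby.

Run:
```python
from h import *
print("knob",p2w("top",(282,159.4),130))
a=p2w("top",(306.1,185.8),80);b=p2w("top",(339.1,182.7),80);print("bar",a,b,(a+b)/2,np.linalg.norm(a-b),np.degrees(np.arctan2(*(a-b)[1::-1])))
a=p2w("top",(274.7,171.4),96);b=p2w("top",(366.8,163),96);print("front",a,b,np.linalg.norm(a-b),np.degrees(np.arctan2(*(a-b)[1::-1])),)
```

```text
knob [683.93926741 104.45207802 130.        ]
bar [605.40499876  28.73221666  80.        ] [614.53419282 -81.09365893  80.        ] [609.96959579 -26.18072113  80.        ] 110.20465114649944 94.75174477802004
front [652.22887089 132.02596422  96.        ] [ 676.78548504 -173.6450658    96.        ] 306.65584275051623 94.59309184890033
```

Run:
```python
from h import *
go((610,-26,180,0.082))
```

```text
now [189.2 595.2 247.3] joints [ 1.52  0.39  0.01 -0.   -1.19 -0.26]
(610, -26, 180) [589.3 464.3  68.3] [ 1.000e-03  2.000e-03 -1.961e+00]
(610, -26, 180) [589.3 464.3  68.3] [ 2.000e-03 -1.000e-03  1.181e+00]
```

The manual's scale: shifts go in m. Converting my numbers, 10 mm is 0.01, 375 mm is 0.375.

{"fn": "jog_arm", "kwargs": {
  "rows": [0.045,0.035,0.005,0,0,0.1,0.09,0.07,0.01,0,0,0.2,0.135,0.105,0.015,0,0,0.3,0.18,0.14,0.02,0,0,0.4,0.22,0.175,0.025,0,0,0.5,0.26,0.205,0.03,0,0,0.6,0.3,0.235,0.035,0,0,0.7,0.34,0.265,0.04,0,0,0.8,0.375,0.295,0.045,0,0,0.9,0.375,0.295,0.045,0,0,0.9],
  "aperture": 40
}}

```text
clock: 1.1
position: [458.0, 197.9, 202.6]
ee_rot: [0.822, -0.57, -0.0, 0.001]
contact_force: [0.6, 0.4, -0.4]
gripper_width: 39.8
grasp_force: 0.0
```

Run:
```python
from h import *
go((610,-26,180,0.082))
```

```text
now [458.  197.9 202.6] joints [ 0.73  0.21 -0.36 -0.   -1.   -0.37]
(610, -26, 180) [263.  -63.8  22.6] [ 1.000e-03  2.000e-03 -2.865e+00]
(610, -26, 180) [263.  -63.8  22.6] [ 0.001 -0.001  0.277]
```

To row units: 263 mm is 0.263, 220 mm is 0.22.

{"fn": "jog_arm", "kwargs": {
  "rows": [0.044,-0.011,0.004,0,0,0.05,0.088,-0.022,0.008,0,0,0.1,0.132,-0.033,0.012,0,0,0.15,0.176,-0.044,0.016,0,0,0.2,0.22,-0.054,0.02,0,0,0.25,0.263,-0.064,0.023,0,0,0.277,0.263,-0.064,0.023,0,0,0.277,0.263,-0.064,0.023,0,0,0.277]
}}

```text
clock: 1.9
position: [610.3, -23.4, 179.2]
ee_rot: [0.736, -0.677, -0.001, 0.001]
contact_force: [-0.3, 0.5, -0.1]
gripper_width: 40.0
grasp_force: 0.0
```

Run:
```python
from h import *
go((610,-26,77,0.082))
```

```text
now [610.3 -23.4 179.2] joints [ 0.23  0.42 -0.12 -0.   -1.03 -0.14]
(610, -26, 77) [  2.6   0.3 102.2] [-0.00e+00  3.00e-03 -3.14e+00]
(610, -26, 77) [  2.6   0.3 102.2] [0.002 0.    0.002]
```

To row units: 2 mm is 0.002, 102 mm is 0.102.

{"fn": "jog_arm", "kwargs": {
  "rows": [0.002,0,0.035,0,0,0,0.002,0,0.07,0,0,0,0.002,0,0.102,0,0,0,0.002,0,0.102,0,0,0]
}}

```text
clock: 2.3
position: [606.7, -23.5, 74.0]
ee_rot: [0.737, -0.676, -0.003, 0.004]
contact_force: [-1.0, -0.4, -0.4]
gripper_width: 40.2
grasp_force: 0.0
```

{"fn": "jog_arm", "kwargs": {
  "rows": [0,0,0,0,0,0,0,0,0,0,0,0,0,0,0,0,0,0,0,0,0,0,0,0,0,0,0,0,0,0],
  "aperture": 0
}}

```text
clock: 2.8
position: [610.1, -23.6, 80.6]
ee_rot: [0.737, -0.676, -0.0, -0.0]
contact_force: [-4.8, 2.5, 4.6]
gripper_width: 7.5
grasp_force: 58.7
```

To row units: 8 mm is 0.008, 26 mm is 0.026.

{"fn": "jog_arm", "kwargs": {
  "rows": [0,0.004,0,0,0,0,0,0.008,0,0,0,0,0,0.012,0,0,0,0,0,0.016,0,0,0,0,0,0.02,0,0,0,0,0,0.023,0,0,0,0,0,0.026,0,0,0,0]
}}

```text
clock: 3.5
position: [597.2, -24.6, 80.8]
ee_rot: [0.738, -0.675, 0.01, -0.012]
contact_force: [29.2, -0.2, -17.7]
gripper_width: 7.4
grasp_force: 58.1
```

{"fn": "jog_arm", "kwargs": {
  "rows": [0,0,0,0,0,0,0,0,0,0,0,0]
}}

```text
clock: 3.7
position: [597.2, -24.6, 80.7]
ee_rot: [0.738, -0.675, 0.01, -0.011]
contact_force: [24.1, 0.8, -12.7]
gripper_width: 7.9
grasp_force: 58.5
```

The drawer stops hard at 13 mm, so the catch is on. I'll push it home and turn the knob.

To row units: -29 mm is -0.029, -27 mm is -0.027.

{"fn": "jog_arm", "kwargs": {
  "rows": [0,-0.008,0,0,0,0,0,-0.016,0,0,0,0,0,-0.024,0,0,0,0,0,-0.029,0,0,0,0,0,-0.029,0,0,0,0,0,-0.027,0,0,0,0]
}}

```text
clock: 4.3
position: [610.1, -23.7, 80.5]
ee_rot: [0.737, -0.676, -0.001, 0.001]
contact_force: [-4.9, 4.9, 10.9]
gripper_width: 7.4
grasp_force: 61.3
```

{"fn": "jog_arm", "kwargs": {
  "rows": [0,0,0,0,0,0,0,0,0,0,0,0,0,0,0,0,0,0,0,0,-0.04,0,0,0,0,0,-0.08,0,0,0,0,0,-0.1,0,0,0,0,0,-0.1,0,0,0],
  "aperture": 40
}}

```text
clock: 5.0
position: [613.7, -24.3, 181.9]
ee_rot: [0.737, -0.676, 0.002, -0.003]
contact_force: [-0.3, 0.2, -0.5]
gripper_width: 40.2
grasp_force: 0.0
```

```bash
python3 - <<'E'
from h import *
go((684,104.5,190,0.082-1.57),(684,104.5,190,0.082-0.7))
E
```

```text
now [613.7 -24.3 181.9] joints [ 0.22  0.42 -0.12  0.   -1.03 -0.14]
(684, 104.5, 190) [-122.3  -81.2   -7.5] [-0.006 -0.006 -1.567]
(684, 104.5, 190) [-122.3  -81.2   -7.5] [-0.006  0.006  1.574]
(684, 104.5, 190) [-122.3  -81.2   -7.5] [-0.003 -0.009 -2.437]
(684, 104.5, 190) [-122.3  -81.2   -7.5] [-0.007  0.002  0.704]
```

To row units: -122 mm is -0.122, -6 mm is -0.006.

{"fn": "jog_arm", "kwargs": {
  "rows": [-0.04,-0.027,-0.003,0,0,-0.12,-0.08,-0.054,-0.006,0,0,-0.25,-0.122,-0.081,-0.008,0,0,-0.4,-0.122,-0.081,-0.008,0,0,-0.55,-0.122,-0.081,-0.008,0,0,-0.7,-0.122,-0.081,-0.008,0,0,-0.7,-0.122,-0.081,-0.008,0,0,-0.7],
  "aperture": 75
}}

```text
clock: 5.7
position: [681.4, 103.9, 184.8]
ee_rot: [0.923, -0.384, -0.001, 0.001]
contact_force: [-0.2, 0.1, -0.3]
gripper_width: 75.3
grasp_force: 0.0
```

Run:
```python
from h import *
go((684,104.5,121,0.082-0.7))
go((684,104.5,121,0.082+0.7))
im=crop("top",240,120,340,195,8,"pics/k1.png")
```

```text
now [681.4 103.9 184.8] joints [ 0.39  0.54  0.1  -0.   -1.13  0.4 ]
(684, 104.5, 121) [ 1.5 -2.4 63.8] [ 1.000e-03  3.000e-03 -1.741e+00]
(684, 104.5, 121) [ 1.5 -2.4 63.8] [ 3.0e-03 -1.0e-03  1.4e+00]
now [681.4 103.9 184.8] joints [ 0.39  0.54  0.1  -0.   -1.13  0.4 ]
(684, 104.5, 121) [ 1.5 -2.4 63.8] [-2.000e-03  3.000e-03 -3.141e+00]
(684, 104.5, 121) [ 1.5 -2.4 63.8] [0.002 0.001 0.   ]
```

View pics/k1.png

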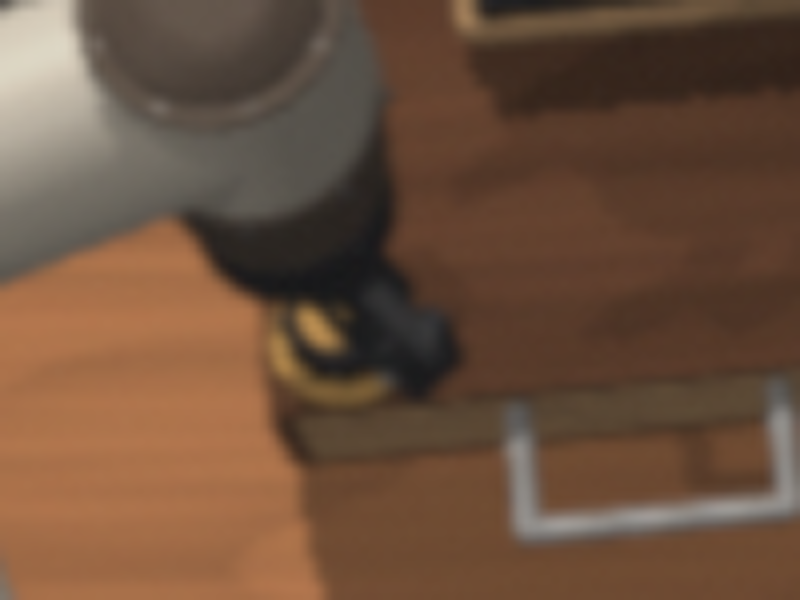

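The open gripper is above the knob, with the brass plate visible around (332,345) in the crop. I'll go down and grip.

{"fn": "jog_arm", "kwargs": {
  "rows": [0.001,-0.002,0.025,0,0,0,0.0015,-0.0024,0.05,0,0,0,0.0015,-0.0024,0.064,0,0,0,0.0015,-0.0024,0.064,0,0,0,0.0015,-0.0024,0.064,0,0,0]
}}

```text
clock: 6.25
position: [685.2, 104.8, 122.9]
ee_rot: [0.924, -0.383, 0.0, 0.0]
contact_force: [0.1, -0.1, 0.0]
gripper_width: 75.2
grasp_force: 0.0
```

{"fn": "jog_arm", "kwargs": {
  "rows": [0,0,0,0,0,0,0,0,0,0,0,0,0,0,0,0,0,0,0,0,0,0,0,0],
  "aperture": 0
}}

```text
clock: 6.65
position: [687.0, 106.4, 124.9]
ee_rot: [0.924, -0.382, 0.003, -0.002]
contact_force: [2.1, 4.3, 5.6]
gripper_width: 41.8
grasp_force: 61.1
```

{"fn": "jog_arm", "kwargs": {
  "rows": [0,0,0,0,0,0.15,0,0,0,0,0,0.3,0,0,0,0,0,0.45,0,0,0,0,0,0.6,0,0,0,0,0,0.75,0,0,0,0,0,0.9,0,0,0,0,0,1.05,0,0,0,0,0,1.2,0,0,0,0,0,1.35,0,0,0,0,0,1.42]
}}

```text
clock: 7.65
position: [685.4, 106.2, 124.8]
ee_rot: [-0.45, 0.893, -0.0, 0.002]
contact_force: [-0.7, 3.7, 7.5]
gripper_width: 41.9
grasp_force: 61.5
```

Run:
```python
from h import *
s=arm.read_state();print(s["wrist_torque"],s["joints"])
```

```text
[1.29073792 0.35288927 0.05715014] [ 3.86145480e-01  5.93814175e-01  3.59699571e-02 -1.31502646e-04
 -1.00924883e+00 -1.02303609e+00]
```

{"fn": "jog_arm", "kwargs": {
  "rows": [0,0,0,0,0,0,0,0,0,0,0,0,0,0,0,0,0,0,0,0,-0.04,0,0,0,0,0,-0.07,0,0,0,0,0,-0.07,0,0,0],
  "aperture": 75
}}

```text
clock: 8.25
position: [687.1, 104.9, 197.8]
ee_rot: [-0.452, 0.892, -0.001, 0.004]
contact_force: [-0.2, 0.0, 0.9]
gripper_width: 75.0
grasp_force: 0.0
```

```bash
python3 - <<'E'
from h import *
go((610,-26,180,0.082))
E
```

```text
now [687.1 104.9 197.8] joints [ 0.38  0.53  0.12  0.   -1.15 -1.02]
(610, -26, 180) [151.3 -15.2  16.9] [0.005 0.011 2.427]
(610, -26, 180) [151.3 -15.2  16.9] [-0.009  0.004 -0.715]
```

{"fn": "jog_arm", "kwargs": {
  "rows": [0.04,-0.004,0.004,0,0,-0.14,0.08,-0.008,0.008,0,0,-0.28,0.12,-0.012,0.012,0,0,-0.42,0.151,-0.015,0.017,0,0,-0.56,0.151,-0.015,0.017,0,0,-0.7,0.151,-0.015,0.017,0,0,-0.715,0.151,-0.015,0.017,0,0,-0.715],
  "aperture": 40
}}

```text
clock: 8.95
position: [607.3, -25.7, 174.9]
ee_rot: [0.734, -0.679, -0.0, 0.0]
contact_force: [-0.4, -0.3, -0.1]
gripper_width: 40.0
grasp_force: 0.0
```

Run:
```python
from h import *
go((610.5,-25,78,0.082))
```

```text
now [607.3 -25.7 174.9] joints [ 0.22  0.42 -0.14 -0.   -1.02 -0.15]
(610.5, -25, 78) [-0.4 -3.4 96.9] [-0.000e+00 -1.000e-03  3.138e+00]
(610.5, -25, 78) [-0.4 -3.4 96.9] [ 0.001 -0.    -0.003]
```

To row units: 97 mm is 0.097, 70 mm is 0.07.

{"fn": "jog_arm", "kwargs": {
  "rows": [0,-0.003,0.035,0,0,0,0,-0.003,0.07,0,0,0,0,-0.003,0.097,0,0,0,0,-0.003,0.097,0,0,0]
}}

```text
clock: 9.35
position: [607.6, -25.1, 73.8]
ee_rot: [0.735, -0.679, -0.003, 0.004]
contact_force: [-1.6, 0.1, -0.4]
gripper_width: 40.3
grasp_force: 0.0
```

{"fn": "jog_arm", "kwargs": {
  "rows": [0,0,0,0,0,0,0,0,0,0,0,0,0,0,0,0,0,0,0,0,0,0,0,0,0,0,0,0,0,0],
  "aperture": 0
}}

```text
clock: 9.85
position: [610.2, -25.0, 80.1]
ee_rot: [0.735, -0.678, 0.0, -0.0]
contact_force: [-3.8, 1.7, 5.2]
gripper_width: 8.0
grasp_force: 58.8
```

{"fn": "jog_arm", "kwargs": {
  "rows": [0,0.004,0,0,0,0,0,0.008,0,0,0,0,0,0.012,0,0,0,0,0,0.016,0,0,0,0,0,0.02,0,0,0,0,0,0.024,0,0,0,0,0,0.028,0,0,0,0]
}}

```text
clock: 10.55
position: [584.3, -27.2, 80.0]
ee_rot: [0.735, -0.678, 0.002, -0.002]
contact_force: [1.9, 1.3, 6.2]
gripper_width: 7.5
grasp_force: 59.2
```

Free. I'll pull it out.

To row units: 130 mm is 0.13, 122 mm is 0.122.

{"fn": "jog_arm", "kwargs": {
  "rows": [0,0.014,0,0,0,0,0,0.028,0,0,0,0,0,0.042,0,0,0,0,0,0.056,0,0,0,0,0,0.07,0,0,0,0,0,0.084,0,0,0,0,0,0.098,0,0,0,0,0,0.112,0,0,0,0,0,0.122,0,0,0,0,0,0.13,0,0,0,0]
}}

```text
clock: 11.55
position: [454.3, -38.3, 80.0]
ee_rot: [0.736, -0.677, 0.002, -0.002]
contact_force: [2.3, -0.2, 8.0]
gripper_width: 7.6
grasp_force: 59.9
```

{"fn": "jog_arm", "kwargs": {
  "rows": [0,0.002,0,0,0,0,0,0.002,0,0,0,0,0,0,0,0,0,0]
}}

```text
clock: 11.85
position: [453.4, -38.4, 80.0]
ee_rot: [0.735, -0.678, 0.001, -0.001]
contact_force: [-1.8, 0.2, 11.3]
gripper_width: 7.7
grasp_force: 60.3
```

{"fn": "jog_arm", "kwargs": {
  "rows": [0,0,0,0,0,0,0,0,0,0,0,0,0,0,-0.04,0,0,0,0,0,-0.08,0,0,0,0,0,-0.12,0,0,0,0,0,-0.16,0,0,0,0,0,-0.16,0,0,0],
  "aperture": 40
}}

```text
clock: 12.55
position: [455.4, -37.9, 243.5]
ee_rot: [0.735, -0.678, 0.004, -0.004]
contact_force: [0.1, 0.2, 0.2]
gripper_width: 39.9
grasp_force: 0.0
```

```bash
python3 - <<'E'
from h import *
im=arm.get_image("top");cv2.imwrite("pics/top1.png",im);lids(im);go((428,-302,160,0.))
E
```

```text
blue (115, 329) w 134 668 size 72 70 ang 2.2
blue (405, 185) w 610 -305 size 42 42 ang 10.8
blue (328, 182) w 615 -43 size 82 70 ang 4.7
yellow (114, 354) w 52 671 size 72 74 ang 1.8
yellow (406, 239) w 428 -300 size 46 43 ang 89.2
yellow (434, 216) w 502 -396 size 44 45 ang 9.6
yellow (304, 187) w 604 36 size 97 74 ang 2.9
now [453.7 -37.9 240.4] joints [ 0.28  0.1  -0.4   0.   -1.07 -0.19]
(428, -302, 160) [261.2  47.3  79.9] [-2.000e-03 -8.000e-03 -3.061e+00]
(428, -302, 160) [261.2  47.3  79.9] [-0.005  0.001  0.081]
```

View pics/top1.png

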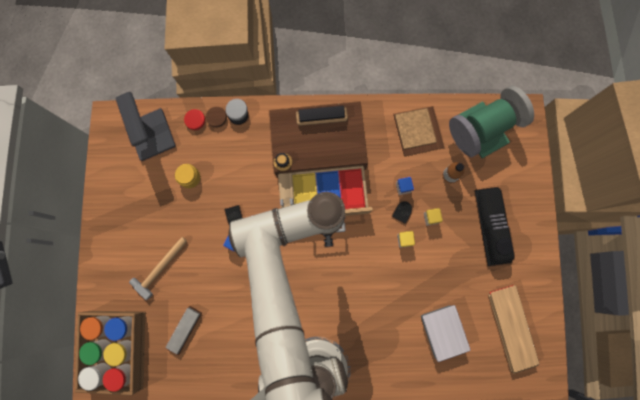

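The drawer is out about 157 mm. The trays from left to right are yellow (304,187), blue (328,182) and red (352,189). Next is the near right yellow jar.

To row units: 80 mm is 0.08, 8 mm is 0.008.

{"fn": "jog_arm", "kwargs": {
  "rows": [0.04,0.007,0.004,0,0,0.15,0.08,0.014,0.008,0,0,0.3,0.12,0.021,0.012,0,0,0.45,0.16,0.028,0.016,0,0,0.6,0.2,0.035,0.02,0,0,0.75,0.24,0.042,0.04,0,0,0.9,0.261,0.047,0.06,0,0,1.05,0.261,0.047,0.08,0,0,1.2,0.261,0.047,0.08,0,0,1.35,0.261,0.047,0.08,0,0,1.5],
  "aperture": 75
}}

```text
clock: 13.6
position: [424.9, -301.7, 155.0]
ee_rot: [-0.072, 0.997, 0.002, -0.003]
contact_force: [-0.2, 1.2, 0.5]
gripper_width: 75.0
grasp_force: 0.0
```

Run:
```python
from h import *
im=arm.get_image("top");lids(im);go((428,-302,43,1.57))
crop("top",265,150,385,240,6.6,"pics/d1.png",im)
```

```text
blue (115, 329) w 134 668 size 72 70 ang 2.2
blue (232, 242) w 422 277 size 44 43 ang 63.8
blue (405, 185) w 610 -305 size 43 43 ang 11.3
yellow (114, 354) w 52 671 size 72 74 ang 1.8
now [ 425.3 -301.7  155.6] joints [-0.31  0.3  -0.37 -0.   -0.9  -1.12]
(428, -302, 43) [ -3.2  -1.  112.5] [ 0.003 -0.005  0.141]
(428, -302, 43) [ -3.2  -1.  112.5] [ 0.008  0.004 -3.   ]
```

View pics/d1.png

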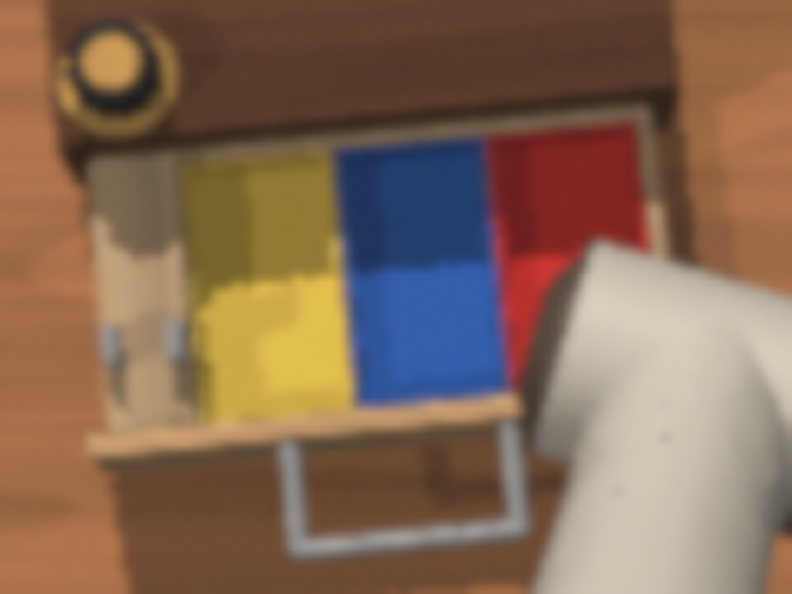

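{"fn": "jog_arm", "kwargs": {
  "rows": [-0.003,-0.001,0.04,0,0,0.14,-0.003,-0.001,0.08,0,0,0.14,-0.003,-0.001,0.112,0,0,0.14,-0.003,-0.001,0.112,0,0,0.14,-0.003,-0.001,0.112,0,0,0.14]
}}

```text
clock: 14.15
position: [429.7, -302.5, 45.8]
ee_rot: [-0.007, 1.0, 0.0, -0.001]
contact_force: [-0.0, -0.1, 0.2]
gripper_width: 75.0
grasp_force: 0.0
```

{"fn": "jog_arm", "kwargs": {
  "rows": [0,0,0,0,0,0,0,0,0,0,0,0,0,0,0,0,0,0,0,0,0,0,0,0],
  "aperture": 0
}}

```text
clock: 14.55
position: [431.7, -303.1, 48.5]
ee_rot: [-0.006, 1.0, -0.001, 0.002]
contact_force: [0.1, 0.0, 6.6]
gripper_width: 47.8
grasp_force: 61.2
```

```bash
python3 - <<'E'
from h import *
f=lambda p,z:p2w("top",(p[0]/6.6+265,p[1]/6.6+150),z).round(1)
for n,q in dict(y=[(185,165),(333,152),(205,420),(355,408)],b=[(338,152),(486,140),(357,405),(508,393)]).items():
    w=np.array([f(p,42) for p in q]);print(n,w.tolist(),w.mean(0))
print("pins",f((110,335),60),f((175,330),60),"front rim",f((90,435),84),f((515,400),84),"chest top edge",f((75,160),96),"knob",f((112,60),130))
E
```

```text
y [[651.4, 75.4, 42.0], [657.3, -1.6, 42.0], [517.7, 64.9, 42.0], [523.0, -11.9, 42.0]] [587.35  31.7   42.  ]
b [[657.3, -4.2, 42.0], [662.7, -81.1, 42.0], [524.5, -12.9, 42.0], [529.8, -90.2, 42.0]] [593.575 -47.1    42.   ]
pins [559.3 112.   60. ] [561.5  78.9  60. ] front rim [505.  119.1  84. ] [520.1 -92.4  84. ] chest top edge [642.5 126.4  96. ] knob [685.  104.6 130. ]
```

{"fn": "jog_arm", "kwargs": {
  "rows": [0,0,-0.03,0,0,0,0,0,-0.065,0,0,0,0,0,-0.1,0,0,0,0,0,-0.125,0,0,0,0,0,-0.125,0,0,0]
}}

```text
clock: 15.05
position: [432.2, -303.4, 175.9]
ee_rot: [-0.006, 1.0, -0.002, 0.005]
contact_force: [1.2, -0.1, -1.2]
gripper_width: 47.5
grasp_force: 61.2
```

```bash
python3 - <<'E'
from h import *
go((610.2,29.8,172,1.653))
E
```

```text
now [ 432.2 -303.4  175.9] joints [-0.3   0.28 -0.34  0.   -0.94 -1.25]
(610.2, 29.8, 172) [-182.1  331.     4.3] [-0.004  0.009 -0.07 ]
(610.2, 29.8, 172) [-182.1  331.     4.3] [0.014 0.006 3.072]
```

To row units: 331 mm is 0.331, 316 mm is 0.316.

{"fn": "jog_arm", "kwargs": {
  "rows": [-0.022,0.04,0,0,0,0,-0.044,0.08,0.001,0,0,-0.02,-0.066,0.12,0.002,0,0,-0.04,-0.088,0.16,0.002,0,0,-0.06,-0.11,0.2,0.003,0,0,-0.07,-0.132,0.24,0.003,0,0,-0.07,-0.154,0.28,0.004,0,0,-0.07,-0.174,0.316,0.004,0,0,-0.07,-0.182,0.331,0.004,0,0,-0.07,-0.182,0.331,0.004,0,0,-0.07]
}}

```text
clock: 16.05
position: [608.4, 32.5, 165.9]
ee_rot: [-0.042, 0.999, 0.0, -0.001]
contact_force: [-0.5, -0.1, -1.3]
gripper_width: 47.4
grasp_force: 61.2
```

```bash
python3 - <<'E'
from h import *
go((610.2,29.8,72,1.653))
E
```

```text
now [608.4  32.5 165.9] joints [ 0.32  0.43 -0.14 -0.   -1.   -1.8 ]
(610.2, 29.8, 72) [-1.7 -2.9 93.9] [ 0.    -0.002  0.002]
(610.2, 29.8, 72) [-1.7 -2.9 93.9] [ 3.000e-03  0.000e+00 -3.139e+00]
```

{"fn": "jog_arm", "kwargs": {
  "rows": [-0.002,-0.003,0.03,0,0,0,-0.002,-0.003,0.06,0,0,0,-0.002,-0.003,0.08,0,0,0,-0.002,-0.003,0.088,0,0,0,-0.002,-0.003,0.088,0,0,0,-0.002,-0.003,0.09,0,0,0,-0.002,-0.003,0.09,0,0,0]
}}

```text
clock: 16.75
position: [610.8, 27.4, 78.2]
ee_rot: [-0.041, 0.999, 0.0, 0.001]
contact_force: [-0.3, 0.3, -1.5]
gripper_width: 47.4
grasp_force: 60.8
```

To row units: 6 mm is 0.006, 5 mm is 0.005.

{"fn": "jog_arm", "kwargs": {
  "rows": [0,0,0.002,0,0,0,0,0,0.004,0,0,0,0,0,0.005,0,0,0,0,0,0.006,0,0,0,0,0,0.006,0,0,0]
}}

```text
clock: 17.25
position: [610.6, 27.7, 71.7]
ee_rot: [-0.041, 0.999, -0.0, 0.0]
contact_force: [-1.4, 0.4, 1.3]
gripper_width: 47.3
grasp_force: 61.2
```

{"fn": "jog_arm", "kwargs": {
  "rows": [0,0,0,0,0,0,0,0,0,0,0,0,0,0,0,0,0,0,0,0,-0.03,0,0,0,0,0,-0.065,0,0,0,0,0,-0.1,0,0,0,0,0,-0.1,0,0,0],
  "aperture": 62
}}

```text
clock: 17.95
position: [613.8, 28.2, 177.4]
ee_rot: [-0.041, 0.999, 0.001, 0.006]
contact_force: [0.6, -0.7, 0.1]
gripper_width: 62.0
grasp_force: 0.0
```

Run:
```python
from h import *
go((502,-396,150,1.726))
```

```text
now [613.8  28.2 177.4] joints [ 0.31  0.42 -0.13  0.   -1.01 -1.8 ]
(502, -396, 150) [ 146.9 -413.5   25.4] [ 0.     0.012 -0.072]
(502, -396, 150) [ 146.9 -413.5   25.4] [ 1.800e-02 -1.000e-03  3.069e+00]
```

To row units: 15 mm is 0.015, -413 mm is -0.413.

{"fn": "jog_arm", "kwargs": {
  "rows": [0.015,-0.042,0,0,0,0,0.03,-0.084,0,0,0,0,0.045,-0.126,0,0,0,0,0.06,-0.168,0,0,0,0,0.075,-0.21,0,0,0,-0.07,0.09,-0.252,0,0,0,-0.07,0.105,-0.294,0,0,0,-0.07,0.12,-0.336,0,0,0,-0.07,0.135,-0.378,0.01,0,0,-0.07,0.147,-0.413,0.025,0,0,-0.07],
  "aperture": 75
}}

```text
clock: 18.95
position: [497.3, -398.3, 146.6]
ee_rot: [-0.075, 0.997, -0.001, 0.001]
contact_force: [0.6, 0.4, 0.2]
gripper_width: 74.5
grasp_force: 0.0
```

Run:
```python
from h import *
im=arm.get_image("top");lids(im);go((502,-396,43,1.726))
cv2.imwrite("pics/top2.png",im)
```

```text
blue (115, 329) w 134 668 size 72 70 ang 2.4
blue (232, 242) w 422 277 size 44 43 ang 63.8
yellow (114, 354) w 52 671 size 72 74 ang 1.8
now [ 494.4 -401.4  142.6] joints [-0.43  0.49 -0.1   0.   -0.98 -1.  ]
(502, -396, 43) [-8.6  4.  99.6] [ 0.002 -0.003 -0.009]
(502, -396, 43) [-8.6  4.  99.6] [-5.000e-03 -3.000e-03  3.133e+00]
```

View pics/top2.png

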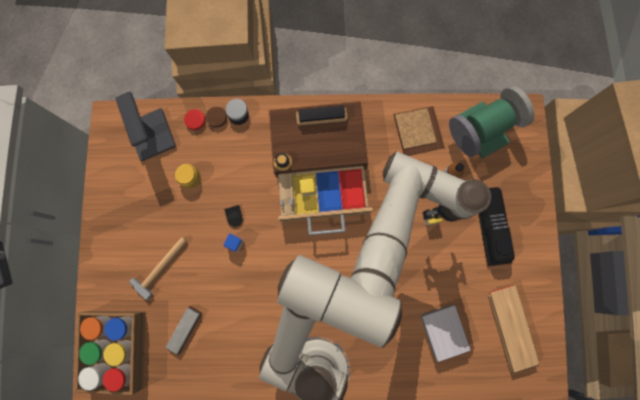

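To row units: 60 mm is 0.06, 30 mm is 0.03.

{"fn": "jog_arm", "kwargs": {
  "rows": [0,0,0,0,0,0,0,0,0.03,0,0,0,0,0,0.06,0,0,0,0,0,0.06,0,0,0,0,0,0.06,0,0,0]
}}

```text
clock: 19.5
position: [498.4, -395.4, 86.8]
ee_rot: [-0.077, 0.997, -0.0, -0.0]
contact_force: [0.8, -0.5, -0.1]
gripper_width: 75.4
grasp_force: 0.0
```

Run:
```python
from h import *
go((502,-396,45,1.726))
```

```text
now [ 498.4 -395.4   86.8] joints [-0.42  0.55 -0.16  0.   -0.86 -1.  ]
(502, -396, 45) [-3.5 -1.1 41.8] [-0.    -0.    -0.002]
(502, -396, 45) [-3.5 -1.1 41.8] [-1.00e-03  1.00e-03  3.14e+00]
```

{"fn": "jog_arm", "kwargs": {
  "rows": [-0.003,-0.001,0.02,0,0,0,-0.003,-0.001,0.041,0,0,0,-0.003,-0.001,0.041,0,0,0,-0.003,-0.001,0.041,0,0,0]
}}

```text
clock: 19.9
position: [502.1, -396.7, 47.1]
ee_rot: [-0.076, 0.997, -0.001, 0.001]
contact_force: [0.5, 0.2, 0.6]
gripper_width: 75.0
grasp_force: 0.0
```

{"fn": "jog_arm", "kwargs": {
  "rows": [0,0,0,0,0,0,0,0,0,0,0,0,0,0,0,0,0,0,0,0,0,0,0,0],
  "aperture": 0
}}

```text
clock: 20.3
position: [502.2, -397.1, 47.5]
ee_rot: [-0.076, 0.997, -0.001, 0.002]
contact_force: [0.9, -0.1, 6.1]
gripper_width: 46.8
grasp_force: 63.5
```

{"fn": "jog_arm", "kwargs": {
  "rows": [0,0,-0.03,0,0,0,0,0,-0.065,0,0,0,0,0,-0.1,0,0,0,0,0,-0.125,0,0,0,0,0,-0.125,0,0,0]
}}

```text
clock: 20.8
position: [502.6, -397.6, 174.9]
ee_rot: [-0.076, 0.997, -0.002, 0.004]
contact_force: [-0.3, -0.9, -2.6]
gripper_width: 47.1
grasp_force: 62.8
```

```bash
python3 - <<'E'
from h import *
go((551,24.8,172,1.653))
E
```

```text
now [ 502.6 -397.6  174.9] joints [-0.42  0.46 -0.06  0.   -1.04 -1.  ]
(551, 24.8, 172) [-111.8  410.2    1.5] [-0.005  0.007  0.07 ]
(551, 24.8, 172) [-111.8  410.2    1.5] [-0.011 -0.008 -3.072]
```

{"fn": "jog_arm", "kwargs": {
  "rows": [-0.012,0.042,0,0,0,0,-0.024,0.084,0,0,0,0,-0.035,0.128,0,0,0,0.02,-0.047,0.172,0,0,0,0.04,-0.059,0.216,0,0,0,0.07,-0.071,0.26,0,0,0,0.07,-0.083,0.304,0,0,0,0.07,-0.095,0.348,0,0,0,0.07,-0.106,0.39,0,0,0,0.07,-0.112,0.41,0.001,0,0,0.07]
}}

```text
clock: 21.8
position: [548.8, 28.7, 167.9]
ee_rot: [-0.042, 0.999, 0.0, -0.001]
contact_force: [0.3, -0.1, -1.8]
gripper_width: 46.8
grasp_force: 62.8
```

{"fn": "jog_arm", "kwargs": {
  "rows": [0,0,0,0,0,0,0,0,0,0,0,0]
}}

```text
clock: 22.0
position: [548.6, 25.8, 167.9]
ee_rot: [-0.041, 0.999, -0.0, -0.002]
contact_force: [-0.5, -0.8, -1.3]
gripper_width: 47.2
grasp_force: 62.8
```

```bash
python3 - <<'E'
from h import *
go((551,26,72,1.653))
E
```

```text
now [548.6  25.8 167.9] joints [ 0.34  0.33 -0.29 -0.   -0.95 -1.83]
(551, 26, 72) [-2.7 -0.  95.9] [-0.    -0.003  0.   ]
(551, 26, 72) [-2.7 -0.  95.9] [ 5.000e-03 -1.000e-03 -3.141e+00]
```

{"fn": "jog_arm", "kwargs": {
  "rows": [-0.001,0,0.03,0,0,0,-0.001,0,0.06,0,0,0,-0.001,0,0.08,0,0,0,-0.001,0,0.09,0,0,0,-0.001,0,0.092,0,0,0,-0.001,0,0.094,0,0,0,-0.001,0,0.095,0,0,0,-0.001,0,0.095,0,0,0]
}}

```text
clock: 22.8
position: [551.1, 25.9, 75.1]
ee_rot: [-0.041, 0.999, 0.0, 0.001]
contact_force: [0.1, -0.5, -1.5]
gripper_width: 47.1
grasp_force: 62.9
```

To row units: 5 mm is 0.005, 4 mm is 0.004.

{"fn": "jog_arm", "kwargs": {
  "rows": [0,0,0.002,0,0,0,0,0,0.004,0,0,0,0,0,0.005,0,0,0,0,0,0.005,0,0,0]
}}

```text
clock: 23.2
position: [551.5, 26.1, 70.4]
ee_rot: [-0.041, 0.999, 0.0, 0.001]
contact_force: [0.2, -0.4, 4.7]
gripper_width: 46.8
grasp_force: 63.4
```

{"fn": "jog_arm", "kwargs": {
  "rows": [0,0,0,0,0,0,0,0,0,0,0,0,0,0,0,0,0,0,0,0,-0.03,0,0,0,0,0,-0.065,0,0,0,0,0,-0.1,0,0,0,0,0,-0.1,0,0,0],
  "aperture": 62
}}

```text
clock: 23.9
position: [553.7, 26.5, 174.5]
ee_rot: [-0.041, 0.999, 0.001, 0.005]
contact_force: [0.8, 0.6, -0.6]
gripper_width: 62.4
grasp_force: 0.0
```

Run:
```python
from h import *
im=arm.get_image("top");lids(im);go((610,-305,150,1.571+.192))
```

```text
blue (115, 329) w 136 668 size 69 70 ang 2.2
blue (405, 184) w 610 -305 size 42 43 ang 10.8
blue (330, 192) w 592 -45 size 128 70 ang 4.7
yellow (114, 354) w 52 671 size 72 74 ang 1.8
yellow (305, 205) w 542 31 size 40 75 ang 6.1
now [552.   26.3 171.9] joints [ 0.34  0.33 -0.28  0.   -0.95 -1.83]
(610, -305, 150) [ -30.6 -334.9   21.6] [ 0.001  0.006 -0.11 ]
(610, -305, 150) [ -30.6 -334.9   21.6] [ 9.000e-03 -1.000e-03  3.031e+00]
```

To row units: -335 mm is -0.335, -300 mm is -0.3.

{"fn": "jog_arm", "kwargs": {
  "rows": [-0.004,-0.042,0,0,0,-0.03,-0.008,-0.084,0,0,0,-0.06,-0.012,-0.126,0,0,0,-0.09,-0.016,-0.168,0,0,0,-0.11,-0.02,-0.21,0,0,0,-0.11,-0.024,-0.252,0,0,0,-0.11,-0.028,-0.3,0.008,0,0,-0.11,-0.031,-0.335,0.02,0,0,-0.11,-0.031,-0.335,0.02,0,0,-0.11,-0.031,-0.335,0.02,0,0,-0.11],
  "aperture": 75
}}

```text
clock: 24.95
position: [607.7, -305.9, 146.8]
ee_rot: [-0.095, 0.995, 0.001, -0.002]
contact_force: [0.0, -0.4, -0.6]
gripper_width: 74.6
grasp_force: 0.0
```

Run:
```python
from h import *
im=arm.get_image("top");lids(im);go((610,-305,43,1.571+.192))
```

```text
blue (115, 329) w 134 668 size 72 70 ang 2.4
blue (232, 242) w 422 277 size 44 43 ang 63.8
blue (406, 187) w 603 -306 size 29 43 ang 8.9
yellow (114, 354) w 52 671 size 72 74 ang 1.9
now [ 608.2 -305.1  147.9] joints [-0.23  0.55  0.03 -0.   -1.05 -1.15]
(610, -305, 43) [ -2.1  -0.4 104.9] [ 0.001 -0.002 -0.001]
(610, -305, 43) [ -2.1  -0.4 104.9] [-4.000e-03 -2.000e-03  3.141e+00]
```

To row units: 102 mm is 0.102, 70 mm is 0.07.

{"fn": "jog_arm", "kwargs": {
  "rows": [-0.001,0,0.035,0,0,0,-0.001,0,0.07,0,0,0,-0.001,0,0.102,0,0,0,-0.001,0,0.102,0,0,0,-0.001,0,0.102,0,0,0]
}}

```text
clock: 25.5
position: [610.4, -304.4, 48.1]
ee_rot: [-0.097, 0.995, -0.0, -0.0]
contact_force: [1.3, 0.4, 0.7]
gripper_width: 75.0
grasp_force: 0.0
```

{"fn": "jog_arm", "kwargs": {
  "rows": [0,0,0,0,0,0,0,0,0,0,0,0,0,0,0,0,0,0,0,0,0,0,0,0],
  "aperture": 0
}}

```text
clock: 25.9
position: [611.6, -305.7, 50.3]
ee_rot: [-0.096, 0.995, -0.001, 0.002]
contact_force: [-0.2, 1.1, 6.2]
gripper_width: 46.8
grasp_force: 63.0
```

{"fn": "jog_arm", "kwargs": {
  "rows": [0,0,-0.03,0,0,0,0,0,-0.065,0,0,0,0,0,-0.1,0,0,0,0,0,-0.125,0,0,0,0,0,-0.125,0,0,0]
}}

```text
clock: 26.4
position: [611.9, -306.2, 177.8]
ee_rot: [-0.096, 0.995, -0.002, 0.004]
contact_force: [0.7, -0.5, 0.1]
gripper_width: 47.1
grasp_force: 62.2
```

```bash
python3 - <<'E'
from h import *
go((618,-45,172,1.653))
E
```

```text
now [ 611.9 -306.2  177.8] joints [-0.23  0.53  0.06  0.   -1.09 -1.15]
(618, -45, 172) [-55.8 255.2   5. ] [-0.004  0.009  0.11 ]
(618, -45, 172) [-55.8 255.2   5. ] [-0.013 -0.007 -3.032]
```

{"fn": "jog_arm", "kwargs": {
  "rows": [-0.009,0.04,0,0,0,0,-0.018,0.08,0,0,0,0.04,-0.027,0.12,0,0,0,0.08,-0.036,0.16,0.001,0,0,0.11,-0.045,0.2,0.002,0,0,0.11,-0.052,0.236,0.003,0,0,0.11,-0.056,0.255,0.004,0,0,0.11,-0.056,0.255,0.004,0,0,0.11,-0.056,0.255,0.004,0,0,0.11]
}}

```text
clock: 27.3
position: [615.5, -44.1, 167.3]
ee_rot: [-0.041, 0.999, 0.0, -0.001]
contact_force: [-0.7, 0.3, -1.4]
gripper_width: 47.0
grasp_force: 62.3
```

```bash
python3 - <<'E'
from h import *
go((618,-45,73,1.653))
E
```

```text
now [615.5 -44.1 167.3] joints [ 0.19  0.44 -0.12 -0.   -1.01 -1.68]
(618, -45, 73) [-2.6 -1.1 94.3] [ 0.    -0.002  0.   ]
(618, -45, 73) [-2.6 -1.1 94.3] [ 3.000e-03  0.000e+00 -3.141e+00]
```

To row units: 94 mm is 0.094, 92 mm is 0.092.

{"fn": "jog_arm", "kwargs": {
  "rows": [-0.001,-0.001,0.03,0,0,0,-0.001,-0.001,0.06,0,0,0,-0.001,-0.001,0.08,0,0,0,-0.001,-0.001,0.088,0,0,0,-0.001,-0.001,0.09,0,0,0,-0.001,-0.001,0.092,0,0,0,-0.001,-0.001,0.094,0,0,0,-0.001,-0.001,0.094,0,0,0]
}}

```text
clock: 28.1
position: [617.7, -45.3, 75.1]
ee_rot: [-0.041, 0.999, 0.0, 0.001]
contact_force: [-0.0, -0.1, -2.0]
gripper_width: 46.5
grasp_force: 62.3
```

Next is the left blue jar at (422,277), with its faces at 63.8°/153.8°.

{"fn": "jog_arm", "kwargs": {
  "rows": [0,0,0.001,0,0,0,0,0,0.002,0,0,0,0,0,0.003,0,0,0,0,0,0.003,0,0,0]
}}

```text
clock: 28.5
position: [618.6, -45.0, 73.2]
ee_rot: [-0.041, 0.999, -0.0, 0.002]
contact_force: [-0.3, 0.8, 6.3]
gripper_width: 47.0
grasp_force: 63.1
```

{"fn": "jog_arm", "kwargs": {
  "rows": [0,0,0,0,0,0,0,0,0,0,0,0,0,0,0,0,0,0,0,0,-0.03,0,0,0,0,0,-0.065,0,0,0,0,0,-0.1,0,0,0,0,0,-0.1,0,0,0],
  "aperture": 62
}}

```text
clock: 29.2
position: [620.5, -45.2, 177.2]
ee_rot: [-0.041, 0.999, -0.0, 0.006]
contact_force: [-0.7, -0.3, 0.3]
gripper_width: 61.9
grasp_force: 0.0
```

Run:
```python
from h import *
im=arm.get_image("top");lids(im);go((422,277,150,1.113),(422,277,150,1.113+1.571))
```

```text
blue (115, 329) w 136 668 size 69 70 ang 2.2
blue (232, 242) w 422 278 size 43 43 ang 64.0
blue (329, 194) w 583 -46 size 110 70 ang 5.2
yellow (114, 354) w 52 671 size 72 74 ang 1.8
now [618.8 -45.1 174.2] joints [ 0.19  0.43 -0.11  0.   -1.02 -1.68]
(422, 277, 150) [169.9 337.1  23.3] [0.002 0.006 0.54 ]
(422, 277, 150) [169.9 337.1  23.3] [-0.008  0.003 -2.602]
(422, 277, 150) [169.9 337.1  23.3] [-0.003  0.006 -1.031]
(422, 277, 150) [169.9 337.1  23.3] [0.007 0.003 2.11 ]
```

The manual's scale: shifts go in m. Converting my numbers, 80 mm is 0.08, 60 mm is 0.06.

{"fn": "jog_arm", "kwargs": {
  "rows": [0.02,0.04,0,0,0,-0.1,0.04,0.08,0,0,0,-0.2,0.06,0.12,0,0,0,-0.3,0.08,0.16,0,0,0,-0.4,0.1,0.2,0,0,0,-0.5,0.12,0.24,0,0,0,-0.6,0.14,0.28,0.005,0,0,-0.7,0.158,0.316,0.012,0,0,-0.82,0.17,0.337,0.022,0,0,-0.93,0.17,0.337,0.022,0,0,-1.03],
  "aperture": 75
}}

```text
clock: 30.25
position: [417.7, 277.9, 146.9]
ee_rot: [-0.531, 0.847, -0.0, -0.002]
contact_force: [0.2, -0.3, -0.5]
gripper_width: 74.9
grasp_force: 0.0
```

{"fn": "jog_arm", "kwargs": {
  "rows": [0,0,0,0,0,0,0,0,0,0,0,0]
}}

```text
clock: 30.45
position: [420.1, 276.3, 148.6]
ee_rot: [-0.527, 0.85, -0.0, -0.001]
contact_force: [0.0, 1.0, 0.6]
gripper_width: 74.8
grasp_force: 0.0
```

```bash
python3 - <<'E'
from h import *
im=arm.get_image("top");lids(im);go((422,277,45,1.113+1.571));cv2.imwrite("pics/top3.png",im)
E
```

```text
blue (115, 329) w 134 668 size 72 70 ang 2.2
blue (233, 243) w 421 275 size 40 43 ang 63.8
yellow (114, 354) w 52 671 size 72 74 ang 1.8
now [420.3 276.2 148.8] joints [ 0.9   0.28 -0.43 -0.   -0.87 -1.37]
(422, 277, 45) [ -1.6  -1.2 103.8] [ 0.    -0.001 -0.004]
(422, 277, 45) [ -1.6  -1.2 103.8] [-2.000e-03 -0.000e+00  3.138e+00]
```

View pics/top3.png

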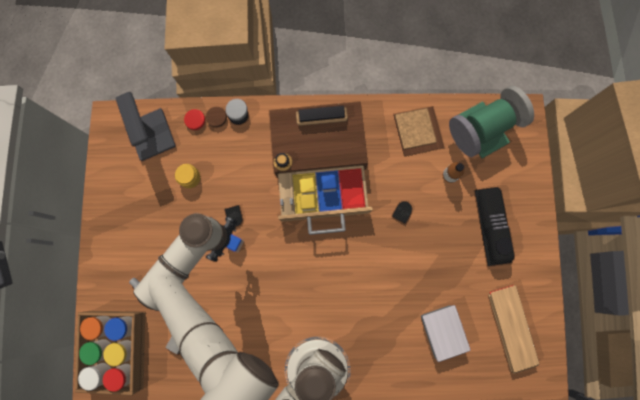

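Both yellow jars and the first blue jar sit in their trays, and the last blue jar is under the gripper at (233,243).

To row units: -1 mm is -0.001, 101 mm is 0.101.

{"fn": "jog_arm", "kwargs": {
  "rows": [-0.001,-0.001,0.035,0,0,0,-0.001,-0.001,0.07,0,0,0,-0.001,-0.001,0.101,0,0,0,-0.001,-0.001,0.101,0,0,0,-0.001,-0.001,0.101,0,0,0]
}}

```text
clock: 31.0
position: [422.2, 276.9, 48.6]
ee_rot: [-0.527, 0.85, -0.0, -0.0]
contact_force: [0.7, 0.4, 0.0]
gripper_width: 75.2
grasp_force: 0.0
```

{"fn": "jog_arm", "kwargs": {
  "rows": [0,0,0,0,0,0,0,0,0,0,0,0,0,0,0,0,0,0,0,0,0,0,0,0],
  "aperture": 0
}}

```text
clock: 31.4
position: [422.7, 278.3, 50.3]
ee_rot: [-0.528, 0.849, 0.001, 0.002]
contact_force: [-1.1, -0.8, 7.1]
gripper_width: 46.9
grasp_force: 63.2
```

{"fn": "jog_arm", "kwargs": {
  "rows": [0,0,-0.03,0,0,0,0,0,-0.065,0,0,0,0,0,-0.1,0,0,0,0,0,-0.13,0,0,0,0,0,-0.13,0,0,0]
}}

```text
clock: 31.9
position: [423.4, 279.0, 183.2]
ee_rot: [-0.528, 0.849, 0.001, 0.005]
contact_force: [1.0, 0.5, -1.8]
gripper_width: 47.1
grasp_force: 62.9
```

```bash
python3 - <<'E'
from h import *
go((558,-50,178,1.653))
E
```

```text
now [423.4 279.  183.2] joints [ 0.9   0.24 -0.38  0.   -0.94 -1.36]
(558, -50, 178) [ 235.5 -266.3    3.6] [0.002 0.011 1.03 ]
(558, -50, 178) [ 235.5 -266.3    3.6] [-0.013  0.003 -2.111]
```

To row units: -266 mm is -0.266, -242 mm is -0.242.

{"fn": "jog_arm", "kwargs": {
  "rows": [0.027,-0.03,0,0,0,0.1,0.054,-0.06,0,0,0,0.22,0.081,-0.09,0,0,0,0.34,0.108,-0.122,0,0,0,0.46,0.135,-0.152,0,0,0,0.58,0.162,-0.182,0,0,0,0.7,0.188,-0.212,0.002,0,0,0.82,0.214,-0.242,0.003,0,0,0.94,0.235,-0.266,0.003,0,0,1.03,0.235,-0.266,0.003,0,0,1.03]
}}

```text
clock: 32.9
position: [556.0, -54.4, 173.7]
ee_rot: [-0.038, 0.999, -0.0, -0.001]
contact_force: [0.6, 0.5, -2.3]
gripper_width: 47.0
grasp_force: 63.0
```

{"fn": "jog_arm", "kwargs": {
  "rows": [0,0,0,0,0,0,0,0,0,0,0,0,0,0,0,0,0,0]
}}

```text
clock: 33.2
position: [555.5, -50.3, 175.1]
ee_rot: [-0.042, 0.999, 0.0, -0.0]
contact_force: [0.1, -0.4, -2.0]
gripper_width: 46.7
grasp_force: 63.0
```

```bash
python3 - <<'E'
from h import *
go((557,-50,74,1.653))
E
```

```text
now [555.5 -50.3 175.1] joints [ 0.2   0.34 -0.26 -0.   -0.97 -1.69]
(557, -50, 74) [ -1.6   0.2 101.1] [ 0.    -0.001  0.001]
(557, -50, 74) [ -1.6   0.2 101.1] [ 1.00e-03  0.00e+00 -3.14e+00]
```

To row units: 102 mm is 0.102, 100 mm is 0.1.

{"fn": "jog_arm", "kwargs": {
  "rows": [0,0,0.03,0,0,0,0,0,0.06,0,0,0,0,0,0.085,0,0,0,0,0,0.095,0,0,0,0,0,0.098,0,0,0,0,0,0.1,0,0,0,0,0,0.102,0,0,0,0,0,0.102,0,0,0]
}}

```text
clock: 34.0
position: [556.5, -51.2, 74.2]
ee_rot: [-0.041, 0.999, 0.0, 0.001]
contact_force: [-0.6, -0.7, -1.5]
gripper_width: 46.7
grasp_force: 63.0
```

To row units: 3 mm is 0.003, 2 mm is 0.002.

{"fn": "jog_arm", "kwargs": {
  "rows": [0,0,0.001,0,0,0,0,0,0.002,0,0,0,0,0,0.003,0,0,0,0,0,0.003,0,0,0]
}}

```text
clock: 34.4
position: [558.5, -51.0, 73.3]
ee_rot: [-0.041, 0.999, -0.0, 0.003]
contact_force: [-0.1, 1.0, 8.2]
gripper_width: 46.8
grasp_force: 64.4
```

{"fn": "jog_arm", "kwargs": {
  "rows": [0,0,0,0,0,0,0,0,0,0,0,0,0,0,0,0,0,0,0,0,-0.03,0,0,0,0,0,-0.065,0,0,0,0,0,-0.11,0,0,0,0,0,-0.11,0,0,0],
  "aperture": 62
}}

```text
clock: 35.1
position: [559.9, -51.3, 186.9]
ee_rot: [-0.042, 0.999, -0.0, 0.007]
contact_force: [0.5, 0.3, 0.1]
gripper_width: 61.9
grasp_force: 0.0
```

Run:
```python
from h import *
go((430,-150,180,0.082))
```

```text
now [559.9 -51.3 186.9] joints [ 0.2   0.33 -0.25  0.   -0.98 -1.69]
(430, -150, 180) [137.8 -87.6   5.1] [0.01  0.011 1.572]
(430, -150, 180) [137.8 -87.6   5.1] [-0.011  0.01  -1.57 ]
```

To row units: 138 mm is 0.138, 110 mm is 0.11.

{"fn": "jog_arm", "kwargs": {
  "rows": [0.014,-0.009,0,0,0,-0.15,0.03,-0.018,0,0,0,-0.3,0.05,-0.03,0,0,0,-0.45,0.07,-0.042,0,0,0,-0.6,0.09,-0.056,0,0,0,-0.75,0.11,-0.07,0,0,0,-0.9,0.138,-0.088,0,0,0,-1.05,0.138,-0.088,0,0,0,-1.2,0.138,-0.088,0,0,0,-1.35,0.138,-0.088,0,0,0,-1.5],
  "aperture": 40
}}

```text
clock: 36.1
position: [425.2, -150.6, 180.0]
ee_rot: [0.713, -0.701, -0.0, 0.0]
contact_force: [0.5, 0.5, -0.5]
gripper_width: 40.0
grasp_force: 0.0
```

{"fn": "jog_arm", "kwargs": {
  "rows": [0,0,0,0,0,-0.07,0,0,0,0,0,-0.07]
}}

```text
clock: 36.3
position: [425.4, -150.4, 179.9]
ee_rot: [0.735, -0.678, -0.0, 0.0]
contact_force: [-0.0, -0.1, -0.2]
gripper_width: 39.9
grasp_force: 0.0
```

```bash
python3 - <<'E'
from h import *
im=arm.get_image("top");lids(im);go((453.5,-38,79,0.082))
s=arm.get_image("side")
a=cv2.resize(im[140:240,260:385],None,fx=4,fy=4,interpolation=cv2.INTER_CUBIC)
b=cv2.resize(s[140:260,290:390],(333,400),interpolation=cv2.INTER_CUBIC)
cv2.imwrite("pics/d2.png",np.hstack([a[:,:460],b]))
E
```

```text
blue (115, 329) w 134 668 size 72 70 ang 2.4
yellow (114, 354) w 52 671 size 72 74 ang 2.0
now [ 425.5 -150.3  180. ] joints [ 0.02  0.16 -0.5  -0.   -0.91  0.06]
(453.5, -38, 79) [-109.8  -36.9  100.9] [ 0.000e+00 -1.000e-03  3.139e+00]
(453.5, -38, 79) [-109.8  -36.9  100.9] [ 0.001  0.    -0.003]
```

View pics/d2.png

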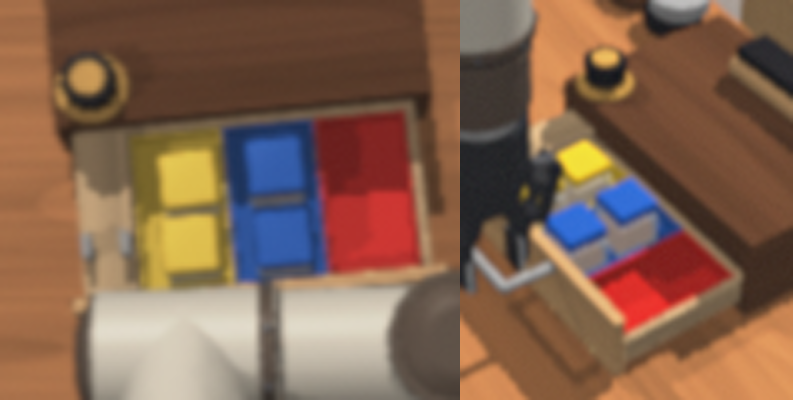

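All four jars stand upright, two in the yellow tray and two in the blue. Now I'll push the drawer home.

To row units: -110 mm is -0.11, 101 mm is 0.101.

{"fn": "jog_arm", "kwargs": {
  "rows": [-0.037,-0.012,0,0,0,0,-0.074,-0.024,0,0,0,0,-0.11,-0.037,0.01,0,0,0,-0.11,-0.037,0.045,0,0,0,-0.11,-0.037,0.08,0,0,0,-0.11,-0.037,0.101,0,0,0,-0.11,-0.037,0.101,0,0,0,-0.11,-0.037,0.101,0,0,0]
}}

```text
clock: 37.2
position: [454.1, -37.7, 79.5]
ee_rot: [0.735, -0.678, 0.0, 0.0]
contact_force: [-0.1, -0.4, -0.7]
gripper_width: 39.8
grasp_force: 0.0
```

{"fn": "jog_arm", "kwargs": {
  "rows": [0,0,0,0,0,0,0,0,0,0,0,0,0,0,0,0,0,0,0,0,0,0,0,0,0,0,0,0,0,0],
  "aperture": 0
}}

```text
clock: 37.7
position: [455.2, -37.4, 80.9]
ee_rot: [0.735, -0.678, 0.001, -0.002]
contact_force: [0.6, 0.3, 6.6]
gripper_width: 7.7
grasp_force: 58.8
```

{"fn": "jog_arm", "kwargs": {
  "rows": [0,-0.008,0,0,0,0,0,-0.02,0,0,0,0,0,-0.034,0,0,0,0,0,-0.048,0,0,0,0,0,-0.062,0,0,0,0,0,-0.076,0,0,0,0,0,-0.09,0,0,0,0,0,-0.104,0,0,0,0,0,-0.118,0,0,0,0,0,-0.13,0,0,0,0]
}}

```text
clock: 38.7
position: [584.3, -26.4, 81.0]
ee_rot: [0.735, -0.678, 0.0, -0.001]
contact_force: [-2.6, 3.1, 6.8]
gripper_width: 7.6
grasp_force: 58.9
```

Run:
```python
from h import *
go((611,-24,80,0.082))
```

```text
now [584.3 -26.4  81. ] joints [ 0.23  0.49 -0.3  -0.   -0.78 -0.15]
(611, -24, 80) [ -0.3 -26.8   1. ] [1.000e-03 3.000e-03 3.141e+00]
(611, -24, 80) [ -0.3 -26.8   1. ] [-0.002  0.001 -0.001]
```

To row units: -33 mm is -0.033, -31 mm is -0.031.

{"fn": "jog_arm", "kwargs": {
  "rows": [0,-0.008,0,0,0,0,0,-0.015,0,0,0,0,0,-0.021,0,0,0,0,0,-0.025,0,0,0,0,0,-0.028,0,0,0,0,0,-0.031,0,0,0,0,0,-0.033,0,0,0,0,0,-0.033,0,0,0,0]
}}

```text
clock: 39.5
position: [610.3, -24.3, 80.9]
ee_rot: [0.735, -0.678, -0.005, 0.005]
contact_force: [-15.6, 6.1, 17.2]
gripper_width: 7.2
grasp_force: 60.4
```

{"fn": "jog_arm", "kwargs": {
  "rows": [0,0,0,0,0,0,0,0,0,0,0,0]
}}

```text
clock: 39.7
position: [610.3, -24.2, 80.9]
ee_rot: [0.735, -0.678, -0.004, 0.004]
contact_force: [-15.5, 5.1, 16.2]
gripper_width: 7.4
grasp_force: 60.3
```

To row units: -40 mm is -0.04, 4 mm is 0.004.

{"fn": "jog_arm", "kwargs": {
  "rows": [0,0,0,0,0,0,0,0.004,0,0,0,0,0,0.004,0,0,0,0,0,0.004,-0.04,0,0,0,0,0.004,-0.08,0,0,0,0,0.03,-0.11,0,0,0,0,0.08,-0.12,0,0,0,0,0.13,-0.12,0,0,0,0,0.15,-0.12,0,0,0,0,0.15,-0.12,0,0,0],
  "aperture": 40
}}

```text
clock: 40.7
position: [463.8, -37.2, 199.7]
ee_rot: [0.735, -0.678, -0.0, -0.0]
contact_force: [0.9, 0.9, 0.6]
gripper_width: 40.1
grasp_force: 0.0
```

```bash
python3 - <<'E'
from h import *
im=arm.get_image("top")
a=cv2.resize(im[140:220,255:375],None,fx=6.6,fy=6.6,interpolation=cv2.INTER_CUBIC)
cv2.imwrite("pics/e1.png",a)
o=cv2.imread("pics/top0.png").astype(int);d=np.abs(o-im).sum(2)>90
n,l,st,_=cv2.connectedComponentsWithStats(d.astype(np.uint8));print([s.tolist() for s in st[1:] if s[4]>25])
E
```

```text
[[398, 177, 16, 16, 209], [321, 197, 20, 10, 85], [181, 198, 163, 202, 10356], [427, 208, 15, 15, 178], [427, 224, 15, 15, 168], [400, 232, 14, 13, 162], [400, 246, 15, 17, 191], [324, 294, 44, 100, 1993], [74, 307, 53, 34, 951], [45, 308, 29, 9, 167], [32, 347, 27, 31, 696], [117, 350, 7, 14, 49], [28, 380, 99, 20, 1185], [148, 383, 30, 17, 240], [128, 398, 16, 2, 27]]
```

View pics/e1.png

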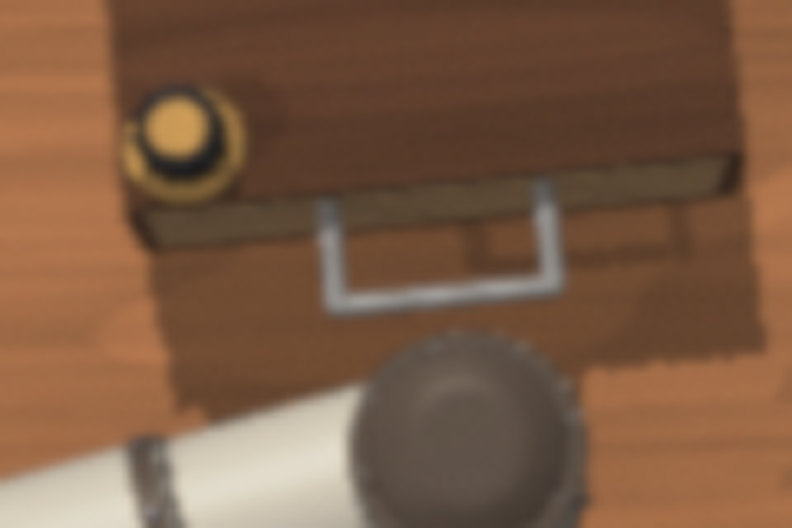

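The handle is back at its starting pixels, (337,302) and (555,282) in the crop, so the drawer is home. On the right only the jars have changed, and the gripper is clear.

```bash
python3 -c "
from bench import arm
print(arm.job_done())"
```

```text
the job is handed in; nothing more can be done
None
```

The job is handed in: both yellow and both blue jars, the only four on the bench, are in their matching trays, and the drawer, freed with one turn of the knob, is pushed fully home; I saw no bystander out of place, though the arm hid the left side in the last picture.

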